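# Put a cartridge in the gas dryer and snap its cover on

### The job

Get the gas dryer ready: stand the drying cartridge in its open drawer, let go of it and slide the drawer fully shut; then fit the clip cover over the port on top and press it down until it snaps home, flush on the collar. Finish holding: keep the cover pressed down with about 10 newtons, and leave the glassware, bottles and rack where they are.

Things in the scene. Friction and masses are not known exactly. Their poses are not given: they have to be found in the camera images.
- dryer: the bench gas dryer: a low white box (sizes in mm) 160 deep (x) x 250 wide (y) x 80 high, fixed to the bench; origin at the centre of its underside, its x axis points from its front (which faces the robot) to its back, y to its left as seen from the robot, z up. Front face at x = -80. The drawer is in its +y half, the clip port on top of its -y half.
- drawer (a joint): how far the dryer's drawer stands open, m: 0 shut, 0.10 fully open; it slides along the dryer's x axis (opens towards -x) with about 1.5 N of friction, moves freely when pushed and stays where it is left
- drawer_in (a point): centre of the drawer's inner floor, 9 mm above the bench; axes as the dryer's. Inside 95 (x) x 80 (y); the side and back walls rise 19 above this floor, the front panel to 66 above the bench. The bay's ceiling is 66 above the bench. It moves with the drawer.
- drawer_face (a point): middle of the drawer front's outer, flat face (the side towards the robot), 45 above the bench; the grey front panel is 106 wide (y), from 3 to 66 above the bench, 12 thick. It moves with the drawer.
- port (a point): centre of the clip port, at the height of its grey collar's flat top rim, 94 above the bench; axes as the dryer's. Collar outside 100 (x) x 74 (y). The well inside is 69 x 45 and 28 deep, its mouth flares at 45 degrees to 80 x 56 over the top 5.5. A sprung steel latch stands into the well from each x end, 15 below the rim.
- cover: clip cover, white plastic, 110 g; origin at the centre of its underside. From below: a plug 66 (x) x 42 (y) x 26 high, x ends tapered over the lowest 5 and grooved; a flange 96 x 70, 5 thick; a grip rib 52 (x) x 14 (y) x 24 high (31 to 55 above the origin). Starts rib up. Fits the port with its x axis along the dryer's x, either way round; home, its origin is 26 below port.
- cover_rib (a point): centre of the top of the cover's grip rib, 55 above the cover's origin. Set loosely in the port, the cover rests on the latches with its flange about 12 above the collar rim; pressed down, the resistance grows to about 13 N, drops suddenly as the latches click in (flange 5 to 3 above the rim), then the flange bears on the rim.
- cartridge: the drying cartridge: a plain aluminium box 60 (x) x 34 (y) x 50 high, 150 g, with dark bands and a slotted top; origin at the centre of its underside. Starts upright on the bench.
- beaker_a: bystander: small empty glass beaker, 60 dia x 75 high; origin at the centre of its underside
- beaker_b: bystander: larger empty glass beaker, 72 dia x 90 high; origin at the centre of its underside
- flask_a: bystander: glass flask with a long neck, 68 dia x 160 high; origin at the centre of its underside
- flask_b: bystander: larger long-necked glass flask, 90 dia x 200 high; origin at the centre of its underside
- weigh_jar: bystander: small glass jar with lid, 40 dia x 45 high; origin at the centre of its underside
- reagent: bystander: amber reagent bottle, 66 dia x 140 high; origin at the centre of its underside
- wash_bottle: bystander: white bottle, 68 dia x 160 high; origin at the centre of its underside
- tube_rack: bystander: blue two-storey test tube rack, 100 x 200, about 105 high over its tubes; origin at the centre of its underside

How it is judged:
By the outcome, as a careful person would: the job done as asked, in the order asked, and still so for the second after the job is handed in, while the arm keeps its last pose, push and grip.
It also fails if it takes over 59 s, if anything falls off the work surface, if the arm or the gripper's body presses on something with over 40 N, if the wrist force passes 120 N, or if a joint passes its speed limit or range.

### The arm

A 6-joint arm with a two-finger parallel gripper is mounted at the origin on the work surface. World frame = base frame: x ahead of the robot, y to its left, z up, the work surface at z = 0. Lengths are in mm, angles in rad, forces in N, time in s.
With the tool pointing down it reaches from about 275 to 1000 mm from the base axis. Payload 8.4 kg.
Tool frame: the origin (TCP) lies on the centre line of the jaws, within the pads' length; the fingertips stand 17 mm ahead of it and the grasp point (between the pads) lies 2 mm behind it; z points along the fingers, y is the line along which they close (so a half turn about z gives the same grasp; the last joint's range is limited). The gripper opens to 85 mm and grips with 20 to 120 N. Pads are 22 mm wide; open, the fingers measure 114 mm over their backs; the gripper's body (76 mm by 85 mm) begins 54 mm behind the grasp point. The pads swing forward as they close: fully open they stand 13 mm farther back than shut.
Start: joints at [-1.147, 0.353, 1.633, -0, 1.155, -0.002], TCP at [258.155, -569.196, 248.281] pointing down, gripper open.
Joint ranges: [-2.63, 2.63], [-0.92, 2.1], [0.06, 2.66], [-1.3, 4.44], [0, 2.69], [-3.02, 3.02]. Speed limits (rad/s): [2.22, 2.22, 2.79, 3.14, 3.14, 3.14].

### API

Orientations are given as [roll, pitch, yaw] about the fixed x, y, z axes, in that order (R = Rz(yaw) Ry(pitch) Rx(roll)).
In Python, from rig import r, eyes gives the robot as it stands. The module is installed in compiled form; this text tells all that it offers.
- The arm moves only by the shell command python3 -m inch 'ROWS' [FORCE]. ROWS is JSON, a list of rows, each a list of 7 numbers: the shift along the tool's x, y, z in m, then the turn, a rotation vector about the tool's x, y, z in degrees, then the closure, from -1 (fully open) to 1 (shut). In form: [[x, y, z, rx, ry, rz, gripper], ...]. A call has 1 to 8 rows; each row shifts and turns the commanded pose from where the row before left it, along the tool's axes as they then stand; what a row does not reach is not made up. A row lasts 1/10 s, in which the tool goes at most 50 mm and 8.59 degrees, less where a joint would pass 70% of its speed; a pose out of reach is approached as far as the arm can. A call with a gripper value outside its range is refused whole. The fingers move at their own pace and stop on an object; FORCE is the grip in N (left out, the last holds). Time passes only in rows, so rows that do not move let the fingers close. It gives the time, the measured TCP pose, the force, the opening and the grip force at its end, in the units of the state.
- r.sense(): the state, without advancing time (a new reading comes with each control period).
- eyes.grab_frame(name): name is "scene" or "top" or "wrist"; returns a dict with "img" (384x512x3 uint8, blue, green, red), "fx", "fy", "cx", "cy" (pixels), "R" (3x3) and "t" (3): a world point X has camera coordinates R X + t; the wrist camera has in their place "hand_eye" (4x4, takes a point from camera to tool coordinates, whose origin is the TCP and whose axes are the flange's). Camera axes: x right, y down, z forward; pixel columns grow to the right and rows downward; lengths in mm; the calibration is good to about 2 mm. A picture is of the moment at which its call begins: read the wrist's pose just before it. There is no depth.
- r.sign_off(): hands the job in; it is judged then, once.
The state is a dict: "clock": time; "qpos": joint angles; "qvel": joint speeds; "joint_efforts": joint torques, N m; "eef_pos": TCP position; "tcp_rot": TCP orientation; "contact_force": force on the tool from outside, world axes, zero at the start; "wrist_torque": the same for the moment, N m; "opening": opening from 0.0 (shut) to 1.0 (fully open); "grasp_force": force on a finger pad.
Only numpy, scipy, OpenCV 4.12 (cv2) and the standard library are available. Lean on these libraries where they do the work, as an engineer would, in place of code of your own. Each camera call takes 0.05 s, during which the arm holds its last target. There are 200 camera calls.

## Working session

There is one attempt and no reset: what is moved stays moved. The work goes in short steps, Python scripts to look and compute and a shell command to move; the robot and the scene stay as the last step left them, time stands still between calls to the robot, and variables do not carry over. Pictures are saved under pics/ and viewed, at most 10 in all, crops included, and the job is handed in when it is done.

```bash
mkdir -p pics
python3 - <<'E'
from rig import r, eyes
import cv2,pickle
print(r.sense())
for n in ("scene","top"):
    f=eyes.grab_frame(n); pickle.dump(f,open(n+".pkl","wb"))
    cv2.imwrite(f"pics/{n}.png",cv2.resize(f["img"],(800,600),interpolation=cv2.INTER_CUBIC))
    print(n,f["fx"],f["fy"],f["cx"],f["cy"],f["R"],f["t"])
E
```

```text
{'clock': 0.0, 'qpos': array([-1.14741726e+00,  3.53693745e-01,  1.63414044e+00,  1.18508281e-05,
        1.15518817e+00, -2.41685334e-03]), 'qvel': array([ 1.35608867e-03,  1.25549559e-03, -1.48015682e-03, -5.77679273e-05,
        5.72259321e-04,  2.50157563e-04]), 'joint_efforts': array([ 1.32583547e-03, -6.05244255e+01, -3.42067480e+01,  2.96329936e-04,
        9.19102924e-03,  6.15573640e-06]), 'eef_pos': array([ 257.96051166, -568.7824611 ,  247.53048606]), 'tcp_rot': array([-3.14016298e+00, -1.42904667e-05,  4.25791122e-01]), 'contact_force': array([ 0.13732802,  0.40546682, -0.28612976]), 'wrist_torque': array([ 0.0365223 ,  0.00870733, -0.01534092]), 'grasp_force': 0.0, 'opening': 1.0021009263411336}
scene 421.8111874618972 421.8111874618972 254.2513214651706 185.06205971800688 [[ 0.30566623  0.95212357 -0.00537296]
 [ 0.7113855  -0.23212401 -0.66336198]
 [-0.63284977  0.19894511 -0.74827937]] [-143.54318786 -331.02346767 1648.22743334]
top 350.34615536303716 350.34615536303716 250.23966856633413 185.39249925544095 [[-6.08006132e-02 -9.98149905e-01  2.31118122e-04]
 [-9.73240782e-01  5.92319076e-02 -2.22022436e-01]
 [ 2.21597984e-01 -1.37240338e-02 -9.75041530e-01]] [  9.56796941 570.77967281 997.57698241]
```

View pics/top.png

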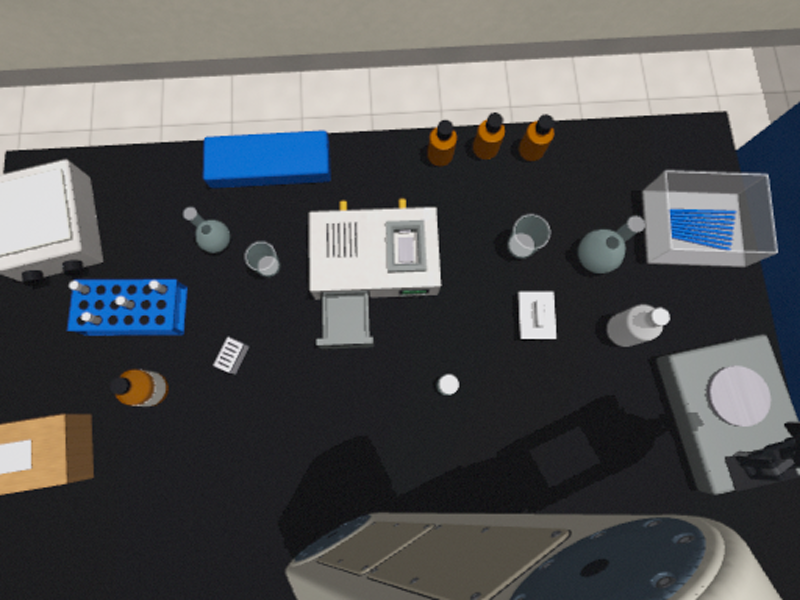

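View pics/scene.png

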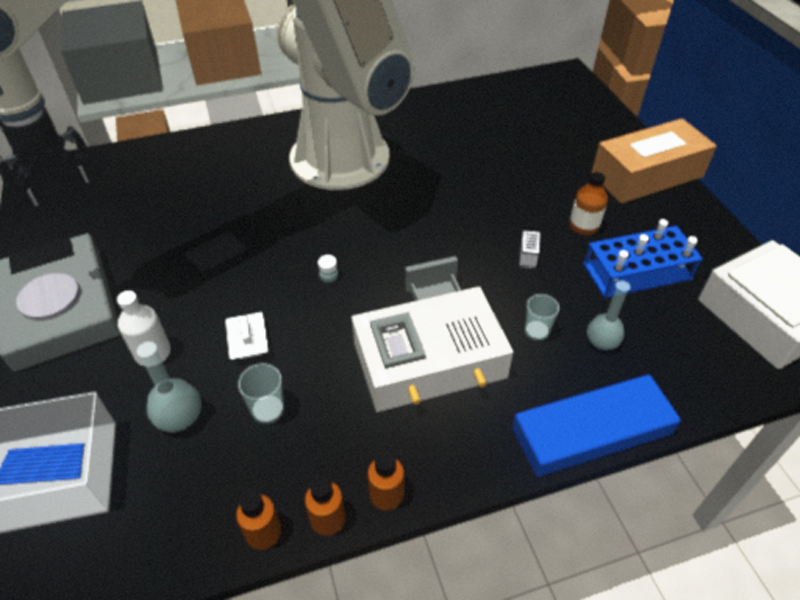

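The top view (800x600) shows the dryer at about (374,250) with its drawer open at (345,320). The cartridge is at (231,355), turned, and the cover is at (537,315), rib up. The scene view agrees. I'll enlarge the top view to read corners.

Run:
```python
import cv2,pickle
f=pickle.load(open("top.pkl","rb"));i=f["img"]
a=cv2.resize(i[125:245,130:290],(800,600),interpolation=cv2.INTER_CUBIC)
cv2.imwrite("pics/topA.png",a)
b=cv2.resize(i[175:235,320:365],(450,600),interpolation=cv2.INTER_CUBIC)
cv2.imwrite("pics/topB.png",b)
```

```text
(no output)
```

View pics/topA.png

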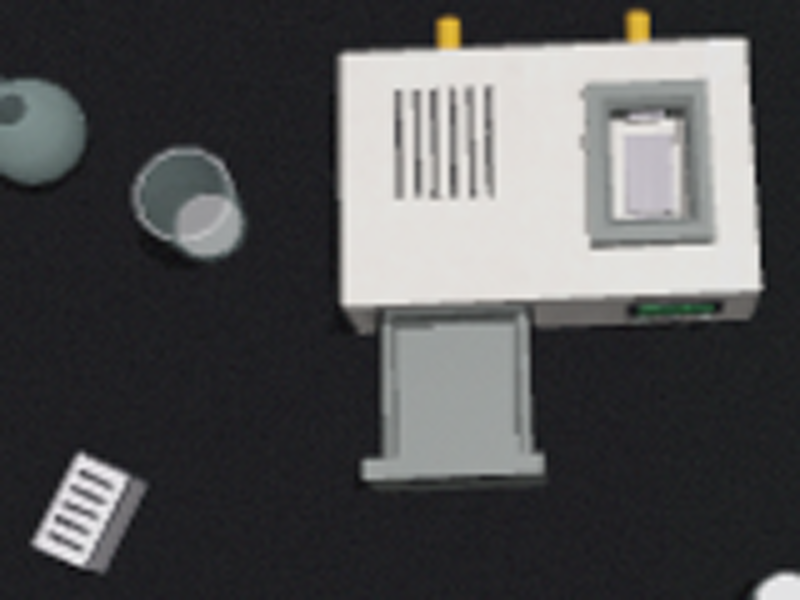

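View pics/topB.png

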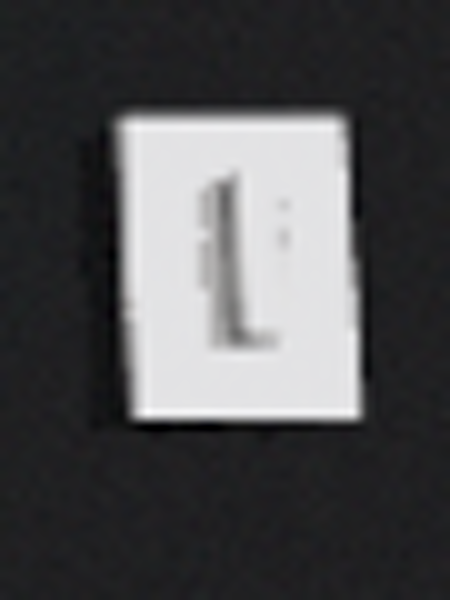

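The crops show:
- **Dryer top:** corners at (338,53), (748,40), (762,290) and (343,304).
- **Collar:** corners at (584,84), (708,80), (716,240) and (590,246).
- **Drawer panel top:** (362,460) to (545,455).
- **Cartridge top:** corners at (80,452), (131,472), (83,568) and (32,544).
- **Cover flange:** corners in crop B at (117,117), (345,115), (362,418) and (134,420).

```bash
cat > h.py <<'E'
import numpy as np,pickle
from scipy.optimize import least_squares
from scipy.spatial.transform import Rotation as Ro
def proj(f,X):
    c=X@np.array(f["R"]).T+np.array(f["t"]).ravel(); return np.c_[f["fx"]*c[:,0]/c[:,2]+f["cx"],f["fy"]*c[:,1]/c[:,2]+f["cy"]]
def rect(f,px,lx,ly,z,g=(500,0,0)):
    "corners order: back-left, back-right, front-right, front-left"
    L=np.array([[1,1],[1,-1],[-1,-1],[-1,1]])*[lx/2,ly/2]
    def w(p): 
        c,s=np.cos(p[2]),np.sin(p[2]); return np.c_[L@np.array([[c,s],[-s,c]])+p[:2],np.full(4,z)]
    s=least_squares(lambda p:(proj(f,w(p))-px).ravel(),g,x_scale=[100,100,1])
    return s.x.round(3),np.abs(s.fun).max().round(2)
def tool_delta(s,pos,rot):
    R=Ro.from_euler('xyz',s["tcp_rot"]); G=Ro.from_euler('xyz',rot)
    d=R.inv().apply(np.array(pos)-s["eef_pos"])/1000; rv=(R.inv()*G).as_rotvec(degrees=True)
    return d.round(4),rv.round(2)
E
python3 - <<'E'
from h import *
f=pickle.load(open("top.pkl","rb"))
A=lambda p:(np.array(p)+.5)/5-.5+[130,125]
B=lambda p:(np.array(p)+.5)/10-.5+[320,175]
print("dryer",rect(f,A([(338,53),(748,40),(762,290),(343,304)]),160,250,80))
print("port",rect(f,A([(584,84),(708,80),(716,240),(590,246)]),100,74,94))
print("panel",rect(f,A([(362,460),(545,455),(545,476),(362,481)]),12,106,66))
print("cart",rect(f,A([(80,452),(131,472),(83,568),(32,544)]),60,34,50,(500,300,-.4)))
print("cover",rect(f,B([(117,117),(345,115),(362,418),(134,420)]),96,70,31))
E
```

```text
dryer (array([ 6.52268e+02,  3.52500e+00, -2.40000e-02]), np.float64(0.7))
port (array([ 6.49193e+02, -5.77440e+01, -2.30000e-02]), np.float64(0.29))
panel (array([ 4.75791e+02,  6.94460e+01, -3.30000e-02]), np.float64(0.44))
cart (array([467.044, 293.87 ,  -0.475]), np.float64(0.48))
cover (array([ 5.10367e+02, -3.10745e+02, -6.10000e-02]), np.float64(0.27))
```

```bash
python3 -m inch '[[0.0304,-0.0389,0,0,0,0,-1],[0.0304,-0.0389,0,0,0,0,-1],[0.0304,-0.0389,0,0,0,0,-1],[0.0304,-0.0389,0,0,0,0,-1],[0.0304,-0.0389,0,0,0,0,-1],[0.0304,-0.0389,0,0,0,0,-1],[0.0304,-0.0389,0,0,0,0,-1],[0.0304,-0.0389,0,0,0,0,-1]]' 40
python3 -m inch '[[0.0304,-0.0389,0,0,0,0,-1],[0.0304,-0.0389,0,0,0,0,-1],[0.0304,-0.0389,0,0,0,0,-1],[0.0304,-0.0389,0,0,0,0,-1],[0.0304,-0.0389,0,0,0,0,-1],[0.0304,-0.0389,0,0,0,0,-1],[0.0304,-0.0389,0,0,0,0,-1],[0.0304,-0.0389,0,0,0,0,-1]]'
python3 -m inch '[[0.0304,-0.0389,0,0,0,0,-1],[0.0304,-0.0389,0,0,0,0,-1],[0,0,0.005,0,0,-8.56,-1],[0,0,0.005,0,0,-8.56,-1],[0,0,0.005,0,0,-8.56,-1],[0,0,0.005,0,0,-8.56,-1],[0,0,0.005,0,0,-8.56,-1],[0,0,0.005,0,0,-8.56,-1]]'
python3 -m inch '[[0,0,0.005,0,0,-8.56,-1],[0,0,0.005,0,0,-8.56,-1],[0,0,0.005,0,0,-8.56,-1],[0,0,0.005,0,0,-8.56,-1],[0,0,0.005,0,0,-8.56,-1],[0,0,0.005,0,0,-8.56,-1],[0,0,0.005,0,0,-8.56,-1],[0,0,0.005,0,0,-8.56,-1]]'
python3 -m inch '[[0,0,0.005,0,0,-8.56,-1],[0,0,0,0,0,0,-1]]'
python3 - <<'E'
from rig import r,eyes
import cv2
from h import *
s=r.sense();f=eyes.grab_frame("wrist");pickle.dump((s,f),open("w1.pkl","wb"))
cv2.imwrite("pics/w1.png",cv2.resize(f["img"],(800,600),interpolation=cv2.INTER_CUBIC))
print(s["clock"],s["qpos"],s["eef_pos"],s["tcp_rot"],f["hand_eye"],f["fx"],f["cx"],f["cy"])
E
```

```text
clock: 0.9
eef_pos: [350.9, -183.5, 248.2]
tcp_rot: [3.142, -0.0, 0.425]
contact_force: [1.3, 0.5, 1.0]
opening: 0.997
grasp_force: 0.0
clock: 1.7
eef_pos: [443.9, 200.7, 248.2]
tcp_rot: [3.141, 0.0, 0.426]
contact_force: [1.0, -0.6, -0.4]
opening: 1.001
grasp_force: 0.0
clock: 2.5
eef_pos: [467.0, 294.4, 217.8]
tcp_rot: [-3.141, 0.001, 1.328]
contact_force: [-0.8, 0.7, -0.3]
opening: 1.001
grasp_force: 0.0
clock: 3.3
eef_pos: [467.0, 294.4, 177.7]
tcp_rot: [-3.141, -0.0, 2.524]
contact_force: [0.2, -0.5, 0.0]
opening: 0.998
grasp_force: 0.0
clock: 3.5
eef_pos: [466.7, 294.1, 172.4]
tcp_rot: [-3.14, -0.001, 2.669]
contact_force: [-0.6, -0.1, -0.0]
opening: 0.999
grasp_force: 0.0
3.5 [ 5.59641446e-01  3.27851530e-01  1.85996068e+00  1.12528218e-05
  9.55529283e-01 -5.38653339e-01] [466.71336818 294.14622038 172.42442159] [-3.14009616e+00 -9.04996766e-04  2.66908393e+00] [[-2.28739863e-04 -9.60305914e-01 -2.78948917e-01  7.19579546e+01]
 [ 9.99999961e-01 -2.63995105e-04  8.88198699e-05  1.04842033e+00]
 [-1.58935395e-04 -2.78948886e-01  9.60305938e-01 -1.26002633e+02]
 [ 0.00000000e+00  0.00000000e+00  0.00000000e+00  1.00000000e+00]] 342.1235606523537 253.12839404030785 196.0686229228684
```

View pics/w1.png

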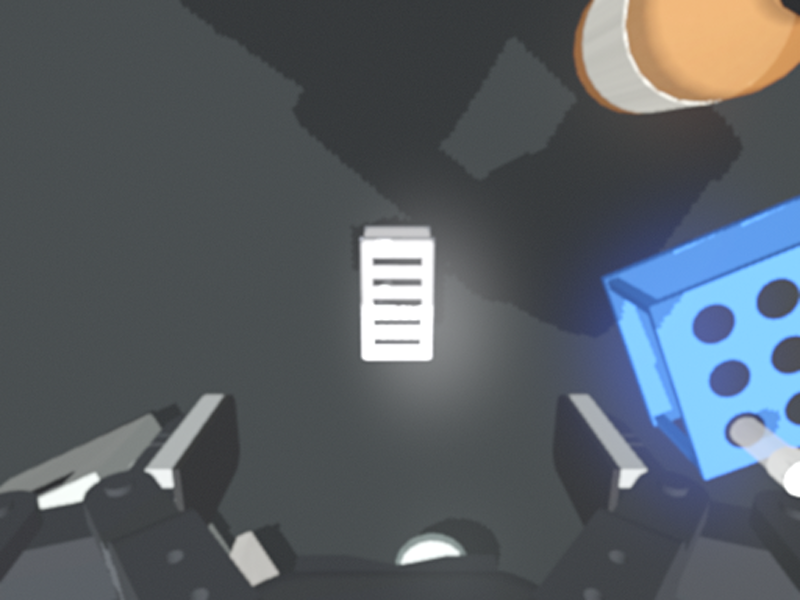

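The wrist view shows the cartridge top at (361,238)–(433,360) in the 800x600 picture, square to the image.

```bash
cat >> h.py <<'E'
def wcam(s,f):
    T=np.eye(4);T[:3,:3]=Ro.from_euler('xyz',s["tcp_rot"]).as_matrix();T[:3,3]=s["eef_pos"]
    W=np.linalg.inv(T@np.array(f["hand_eye"])); return dict(f,R=W[:3,:3],t=W[:3,3])
E
python3 - <<'E'
from h import *
s,f=pickle.load(open("w1.pkl","rb")); c=wcam(s,f)
p=(np.array([(361,238),(433,238),(433,360),(361,360)])+.5)*.64-.5
o=rect(c,p,60,34,50,(467,294,2.67));print(o)
x,y,w=o[0];print(tool_delta(s,[x,y,39],[np.pi,0,w]))
E
```

```text
(array([464.882, 296.732,   2.669]), np.float64(1.2))
(array([0.0027, 0.0017, 0.1334]), array([-0.09, -0.05,  0.  ]))
```

```bash
python3 -m inch '[[0.0027,0.0017,0.04,0,0,0,-1],[0,0,0.04,0,0,0,-1],[0,0,0.035,0,0,0,-1],[0,0,0.0184,0,0,0,-1],[0,0,0,0,0,0,1],[0,0,0,0,0,0,1],[0,0,0,0,0,0,1],[0,0,0,0,0,0,1]]' 40
python3 -m inch '[[0,0,0,0,0,0,1],[0,0,0,0,0,0,1]]' 40
```

```text
clock: 4.35
eef_pos: [466.6, 297.8, 41.6]
tcp_rot: [3.139, 0.001, 2.666]
contact_force: [0.3, 0.5, 0.9]
opening: 0.388
grasp_force: 40.0
clock: 4.55
eef_pos: [466.6, 297.8, 41.5]
tcp_rot: [3.139, 0.001, 2.666]
contact_force: [-1.2, -0.5, 6.8]
opening: 0.392
grasp_force: 40.9
```

```bash
python3 -m inch '[[0,0,-0.04,0,0,0,1],[0,0,-0.04,0,0,0,1],[-0.0321,-0.0351,0,0,0,0,1],[-0.0321,-0.0351,0,0,0,0,1],[-0.0321,-0.0351,0,0,0,0,1],[-0.0321,-0.0351,0,0,0,0,1],[-0.0321,-0.0351,0,0,0,0,1],[0,0,0,0,0,-6.5,1]]'
python3 -m inch '[[0,0,0,0,0,-6.5,1],[0,0,0,0,0,-6.5,1],[0,0,0,0,0,-6.4,1],[0,0,0,0,0,0,1]]'
python3 - <<'E'
from rig import r,eyes
import cv2
from h import *
s=r.sense();f=eyes.grab_frame("wrist");pickle.dump((s,f),open("w2.pkl","wb"))
cv2.imwrite("pics/w2.png",cv2.resize(f["img"],(800,600),interpolation=cv2.INTER_CUBIC))
print(s["eef_pos"],s["tcp_rot"],tool_delta(s,[529.3,68.5,55],[np.pi,0,3.117]))
E
```

```text
clock: 5.35
eef_pos: [529.7, 63.1, 120.9]
tcp_rot: [3.142, 0.003, 2.776]
contact_force: [-0.3, 0.5, -1.0]
opening: 0.39
grasp_force: 40.6
clock: 5.75
eef_pos: [528.4, 67.7, 120.5]
tcp_rot: [3.141, 0.001, 3.12]
contact_force: [0.9, 0.2, -0.8]
opening: 0.39
grasp_force: 40.6
[528.3872301   67.72417419 120.54786764] [3.14137971e+00 1.05457426e-03 3.11980672e+00] (array([-0.0008,  0.0008,  0.0655]), array([0.01, 0.06, 0.16]))
```

View pics/w2.png

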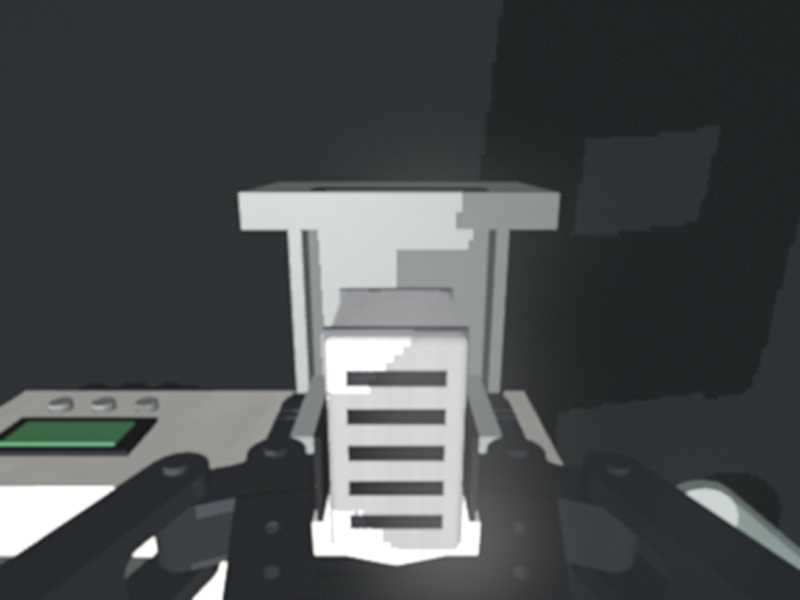

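The view shows the cartridge held upright and centred on the drawer. The panel top spans (240,192)–(560,230) and the cartridge top (326,330)–(466,548).

Run:
```python
from h import *
s,f=pickle.load(open("w2.pkl","rb")); c=wcam(s,f)
q=lambda l:(np.array(l)+.5)*.64-.5
print(rect(c,q([(239,192),(560,192),(560,230),(239,230)]),12,106,66,(475,69,3.11)))
print(rect(c,q([(326,335),(467,335),(462,548),(331,548)]),60,34,129,(528,67,3.11)))
```

```text
(array([476.276,  71.544,   3.12 ]), np.float64(2.21))
(array([527.82 ,  69.295,   3.12 ]), np.float64(1.7))
```

```bash
python3 -m inch '[[0,0.001,0.025,0,0,0,1],[0,0,0.025,0,0,0,1],[0,0,0.012,0,0,0,1],[0,0,0.006,0,0,0,1],[0,0,0.0012,0,0,0,1],[0,0,0,0,0,0,1]]'
python3 -m inch '[[0,0,0,0,0,0,-0.3],[0,0,0,0,0,0,-0.3],[0,0,0,0,0,0,-0.3],[0,0,-0.03,0,0,0,-0.3],[0,0,-0.04,0,0,0,-0.3],[0,0,-0.03,0,0,0,-0.3],[0,0,0,0,0,0,1],[0,0,0,0,0,0,1]]'
```

```text
clock: 6.4
eef_pos: [528.7, 68.9, 51.2]
tcp_rot: [3.141, 0.001, 3.118]
contact_force: [0.2, 0.0, 0.3]
opening: 0.39
grasp_force: 40.6
clock: 7.2
eef_pos: [528.5, 68.8, 151.4]
tcp_rot: [3.141, 0.002, 3.119]
contact_force: [-1.0, 0.5, 0.3]
opening: 0.32
grasp_force: 0.0
```

```bash
python3 -m inch '[[0.045,0,0,0,0,0,1],[0.045,0,0,0,0,0,1],[0,0,0.035,0,0,0,1],[0,0,0.035,0,0,0,1],[0,0,0.031,0,0,0,1],[-0.01,0,0,0,0,0,1],[-0.008,0,0,0,0,0,1],[-0.008,0,0,0,0,0,1]]'
python3 -m inch '[[-0.012,0,0,0,0,0,1],[-0.015,0,0,0,0,0,1],[-0.015,0,0,0,0,0,1],[-0.015,0,0,0,0,0,1],[-0.012,0,0,0,0,0,1],[-0.008,0,0,0,0,0,1]]'
```

```text
clock: 8.0
eef_pos: [465.4, 70.3, 50.4]
tcp_rot: [3.142, 0.0, 3.119]
contact_force: [-2.2, 0.5, -2.0]
opening: 0.003
grasp_force: 1.0
clock: 8.6
eef_pos: [543.1, 68.5, 50.5]
tcp_rot: [3.141, 0.002, 3.119]
contact_force: [-1.9, 1.0, 1.2]
opening: 0.001
grasp_force: 0.9
```

```bash
python3 -m inch '[[-0.006,0,0,0,0,0,1],[-0.004,0,0,0,0,0,1],[-0.002,0,0,0,0,0,1],[-0.001,0,0,0,0,0,1]]'
python3 -m inch '[[-0.0015,0,0,0,0,0,1],[-0.0015,0,0,0,0,0,1]]'
```

```text
clock: 9.0
eef_pos: [550.1, 68.1, 49.3]
tcp_rot: [-3.141, -0.008, 3.119]
contact_force: [-18.0, 1.5, 13.9]
opening: 0.006
grasp_force: 8.8
clock: 9.2
eef_pos: [550.2, 68.0, 48.9]
tcp_rot: [-3.141, -0.014, 3.119]
contact_force: [-27.5, 2.8, 22.9]
opening: 0.001
grasp_force: 14.0
```

```bash
python3 -m inch '[[0.025,0,0,0,0,0,1],[0,0,-0.05,0,0,0,1],[0,0,-0.05,0,0,0,-1],[0,0,-0.05,0,0,0,-1]]'
python3 -m inch '[[0.0014,-0.0474,0,0,0,0.3,-1],[0.0014,-0.0474,0,0,0,0.3,-1],[0.0014,-0.0474,0,0,0,0.3,-1],[0.0014,-0.0474,0,0,0,0.3,-1],[0.0014,-0.0474,0,0,0,0.3,-1],[0.0014,-0.0474,0,0,0,0.3,-1],[0.0014,-0.0474,0,0,0,0.3,-1],[0.0014,-0.0474,0,0,0,0.3,-1]]'
python3 -m inch '[[0,0,0,0,0,0,-1]]'
python3 - <<'E'
from rig import r,eyes
import cv2
from h import *
s=r.sense();f=eyes.grab_frame("wrist");pickle.dump((s,f),open("w3.pkl","wb"))
t=eyes.grab_frame("top");pickle.dump(t,open("top2.pkl","wb"))
a=cv2.resize(t["img"][125:245,190:290],(500,600),interpolation=cv2.INTER_CUBIC)
w=cv2.resize(f["img"],(800,600),interpolation=cv2.INTER_CUBIC)
cv2.imwrite("pics/w3.png",w);cv2.imwrite("pics/t3.png",a)
print(s["eef_pos"],s["tcp_rot"],s["clock"])
E
```

```text
clock: 9.6
eef_pos: [531.9, 68.7, 201.5]
tcp_rot: [-3.142, 0.0, 3.119]
contact_force: [1.8, -0.9, 1.0]
opening: 0.331
grasp_force: 0.0
clock: 10.4
eef_pos: [505.1, -311.8, 200.0]
tcp_rot: [-3.141, 0.001, 3.077]
contact_force: [0.7, 1.2, 0.4]
opening: 0.998
grasp_force: 0.0
clock: 10.5
eef_pos: [505.1, -315.1, 200.1]
tcp_rot: [-3.139, 0.002, 3.073]
contact_force: [1.1, -0.1, -0.8]
opening: 0.996
grasp_force: 0.0
[ 505.10659129 -315.06544345  200.06906346] [-3.13895570e+00  1.81941135e-03  3.07291989e+00] 10.5
```

View pics/w3.png

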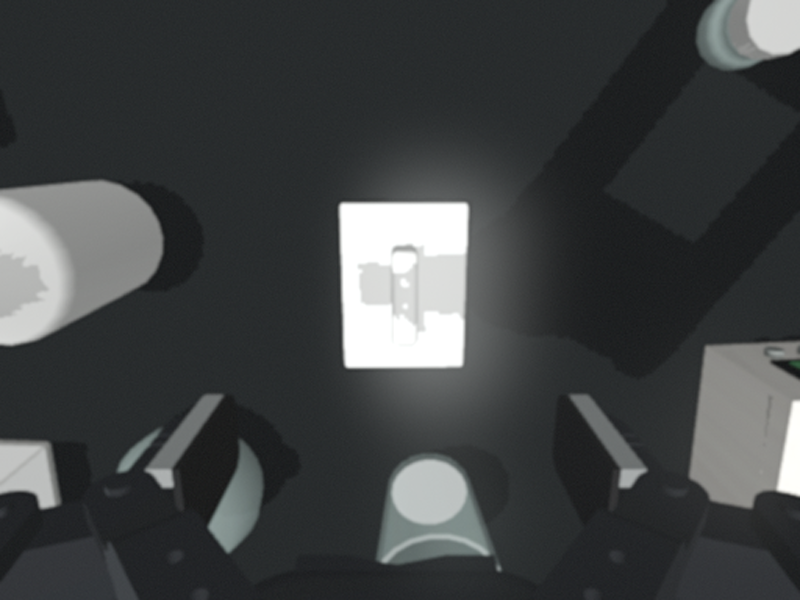

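View pics/t3.png

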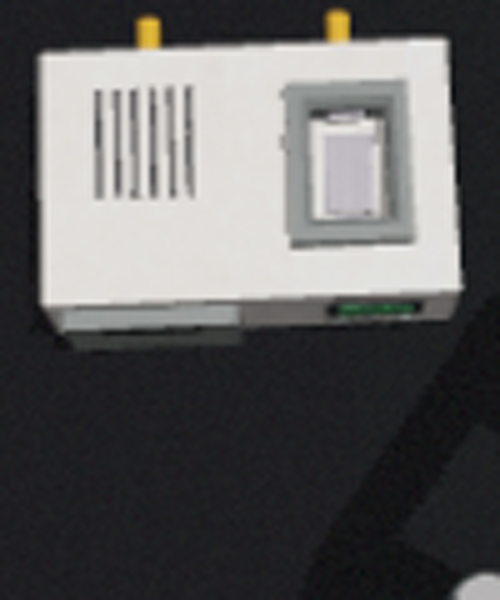

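The wrist view shows the cover flange at (340,203), (468,203), (463,367) and (346,367), with the rib around x=404. The drawer panel now sits just ahead of the dryer front: its outer top edge is at row ~330 and the dryer edge at row ~300. I'll compute the gap and the cover pose.

```bash
python3 - <<'E'
from h import *
def ray(f,px,z):
    R=np.array(f["R"]);t=np.array(f["t"]).ravel();C=-R.T@t
    d=R.T@np.array([(px[0]-f["cx"])/f["fx"],(px[1]-f["cy"])/f["fy"],1]);return (C+d*(z-C[2])/d[2]).round(1)
t=pickle.load(open("top2.pkl","rb"))
A=lambda p:(np.array(p)+.5)/5-.5+[190,125]
for p,z in [((157,330),66),((157,344),3),((157,300),80),((300,322),0),((340,317),0),((42,304),80),((462,290),80),((72,332),66),((242,329),66)]: print(p,z,ray(t,A(p),z))
s,f=pickle.load(open("w3.pkl","rb")); c=wcam(s,f)
q=lambda l:(np.array(l)+.5)*.64-.5
print(rect(c,q([(340,203),(468,203),(463.5,367),(346,367)]),96,70,31,(510,-311,3.08)))
print(rect(c,q([(391,245),(418,245),(416,345),(392,345)]),52,14,55,(510,-311,3.08)))
E
python3 - <<'E'
import cv2,pickle
from rig import eyes
t=eyes.grab_frame("scene");pickle.dump(t,open("sc2.pkl","wb"))
a=pickle.load(open("top2.pkl","rb"))["img"][178:198,190:290]
s=t["img"][150:270,210:340]
cv2.imwrite("pics/mix.png",cv2.vconcat([cv2.resize(a,(650,130),interpolation=cv2.INTER_CUBIC),cv2.resize(s,(650,470),interpolation=cv2.INTER_CUBIC)]))
E
```

```text
(157, 330) 66 [559.2  63.9  66. ]
(157, 344) 3 [563.7  68.8   3. ]
(157, 300) 80 [574.4  62.1  80. ]
(300, 322) 0 [573.2 -23.3   0. ]
(340, 317) 0 [574.9 -49.1   0. ]
(42, 304) 80 [576.2 130.7  80. ]
(462, 290) 80 [ 569.5 -120.2   80. ]
(72, 332) 66 [561.1 115.1  66. ]
(242, 329) 66 [556.7  12.7  66. ]
(array([ 509.409, -309.494,    3.079]), np.float64(0.36))
(array([ 507.304, -309.726,    3.072]), np.float64(1.47))
```

View pics/mix.png

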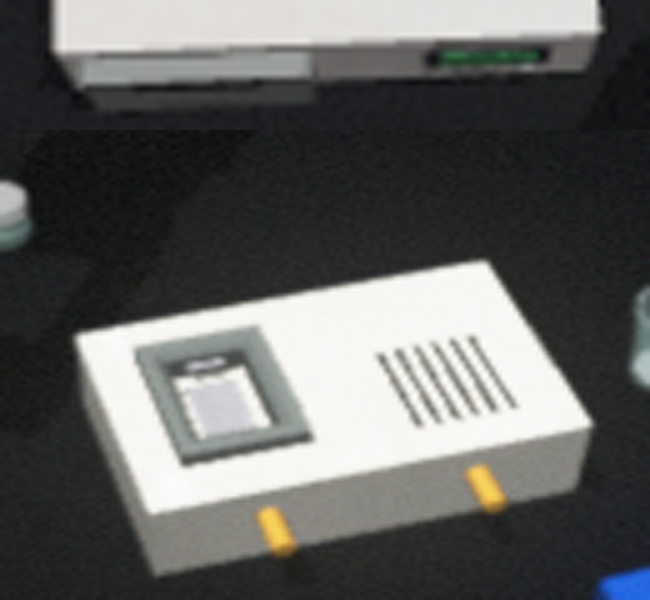

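The dryer front is at x≈573 and the panel's face at x≈560, so the panel stands about 12 mm proud. That equals its own thickness, and it held against a 27 N push, so the drawer is shut. Next is the cover.

```bash
python3 -m inch '[[-0.0044,0.0054,0.04,0,0,0.2,-1],[0,0,0.04,0,0,0,-1],[0,0,0.035,0,0,0,-1],[0,0,0.023,0,0,0,-1],[0,0,0.01,0,0,0,-1],[0,0,0,0,0,0,-1]]' 80
python3 -m inch '[[0,0,0,0,0,0,1],[0,0,0,0,0,0,1],[0,0,0,0,0,0,1],[0,0,0,0,0,0,1],[0,0,0,0,0,0,1],[0,0,0,0,0,0,1],[0,0,0,0,0,0,1]]' 80
```

```text
clock: 11.25
eef_pos: [509.8, -303.0, 50.7]
tcp_rot: [3.14, -0.002, 3.075]
contact_force: [-0.6, -0.1, 0.2]
opening: 0.998
grasp_force: 0.0
clock: 11.95
eef_pos: [510.6, -305.0, 52.5]
tcp_rot: [-3.141, 0.001, 3.073]
contact_force: [-1.2, 0.4, 6.9]
opening: 0.143
grasp_force: 79.1
```

```bash
python3 -m inch '[[0,0,-0.04,0,0,0,1],[0,0,-0.05,0,0,0,1],[0,0,-0.04,0,0,0,1],[0,0,0,0,0,0,1]]'
python3 - <<'E'
from h import *
from rig import r
t=pickle.load(open("sc2.pkl","rb"))
S=lambda l:(np.array(l,float)-[0,130]+.5)/[5,470/120]-.5+[210,150]
print("port",rect(t,S([(313,437),(185,463),(135,347),(257,326)]),100,74,94,(650,-58,0)))
print("dryer",rect(t,S([(592,425),(153,513),(77,336),(487,262)]),160,250,80,(650,0,0)))
f=pickle.load(open("top2.pkl","rb"))
A=lambda p:(np.array(p)+.5)/5-.5+[190,125]
print("port top",rect(f,A([(286,84),(408,80),(415,240),(291,246)]),100,74,94))
s=r.sense();print(s["eef_pos"],s["tcp_rot"],s["contact_force"],tool_delta(s,[649,-58,180],[np.pi,0,np.pi-.023]))
E
```

```text
clock: 12.35
eef_pos: [513.0, -306.4, 187.6]
tcp_rot: [-3.137, 0.009, 3.073]
contact_force: [0.4, 0.8, -0.9]
opening: 0.14
grasp_force: 78.3
port (array([ 6.54132e+02, -5.93190e+01, -2.10000e-02]), np.float64(0.79))
dryer (array([ 6.52004e+02,  4.14800e+00, -2.00000e-02]), np.float64(0.4))
port top (array([ 6.4918e+02, -5.8044e+01, -2.7000e-02]), np.float64(0.34))
[ 513.0245176  -306.38498159  187.64243628] [-3.13726848  0.00853417  3.07328787] [ 0.38375971  0.83318282 -0.93388097] (array([-0.1186,  0.2571,  0.0075]), array([-0.26,  0.48, -2.6 ]))
```

The two cameras disagree by 5 mm in x on the port, so I'll stop beside it for a wrist measurement.

```bash
python3 -m inch '[[-0.0322,0.0314,-0.003,0,0,0,1],[-0.0322,0.0314,-0.003,0,0,0,1],[-0.0322,0.0314,-0.003,0,0,0,1],[-0.0322,0.0314,-0.003,0,0,0,1],[0,0,0,-0.25,0.4,-2.6,1],[0,0,0,0,0,0,1],[0,0,0,0,0,0,1]]'
python3 - <<'E'
from rig import r,eyes
import cv2
from h import *
s=r.sense();f=eyes.grab_frame("wrist");pickle.dump((s,f),open("w4.pkl","wb"))
cv2.imwrite("pics/w4.png",cv2.resize(f["img"],(800,600),interpolation=cv2.INTER_CUBIC))
print(s["eef_pos"],s["tcp_rot"],s["clock"])
E
```

```text
clock: 13.05
eef_pos: [646.3, -188.2, 192.5]
tcp_rot: [3.137, -0.009, 3.118]
contact_force: [0.5, -1.2, -1.5]
opening: 0.146
grasp_force: 78.4
[ 646.31951707 -188.16573385  192.54862542] [ 3.13686722 -0.00866669  3.11760877] 13.05
```

View pics/w4.png

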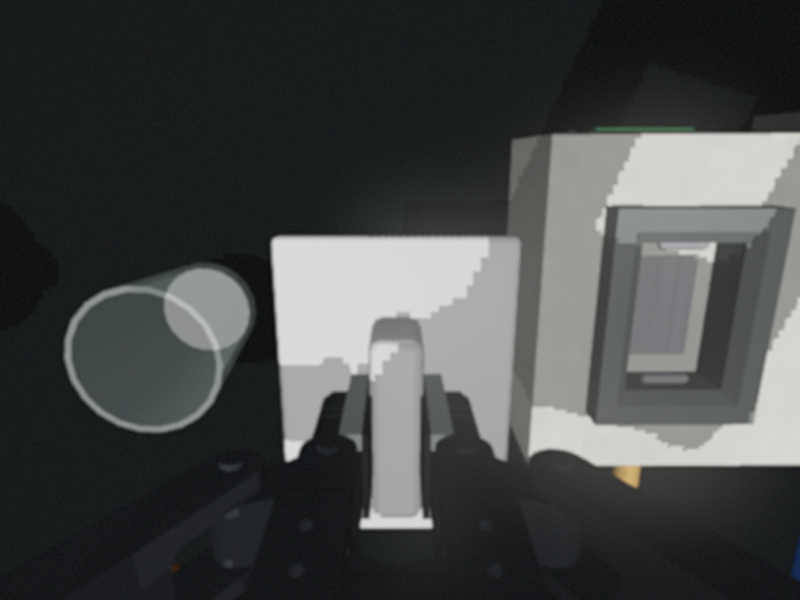

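The view shows the port collar's top rim at (617,208), (795,208), (755,423) and (598,421). The held cover's flange front edge runs (272,237)–(520,237), and the rib top is at about (371..422, 340..515).

Run:
```python
from h import *
from rig import r
s,f=pickle.load(open("w4.pkl","rb")); c=wcam(s,f)
q=lambda l:(np.array(l)+.5)*.64-.5
p=rect(c,q([(617,208),(795,208),(755,423),(598,421)]),100,74,94,(650,-58,3.118));print("port",p)
ze=s["eef_pos"][2]
fl=rect(c,q([(272,237),(520,237)]),96,70,0) if 0 else None
L=np.array([[48,35],[48,-35]])
def w(v,z): 
    cc,ss=np.cos(v[2]),np.sin(v[2]); return np.c_[L@np.array([[cc,ss],[-ss,cc]])+v[:2],np.full(2,z)]
for dz in (19.5,21.5,23.5):
    o=least_squares(lambda v:(proj(c,w(v,ze-dz))-q([(272,237),(520,237)])).ravel(),(646,-188,3.118),x_scale=[100,100,1]);print("cover",dz,o.x.round(3),np.abs(o.fun).max().round(2))
s=r.sense();print(s["eef_pos"],s["tcp_rot"])
```

```text
port (array([649.488, -56.039,   3.128]), np.float64(2.2))
cover 19.5 [ 645.385 -186.589    3.117] 2.42
cover 21.5 [ 645.646 -186.585    3.117] 1.31
cover 23.5 [ 645.908 -186.581    3.117] 0.24
[ 646.1976518  -188.49584879  192.84295693] [ 3.13692488 -0.00833997  3.11707626]
```

```bash
python3 -m inch '[[-0.0005,0.0432,0,0.25,-0.4,0,1],[-0.0005,0.0432,0,0,0,0,1],[-0.0003,0.0432,0,0,0,0.1,1],[0,0,0,0,0,0,1],[0,0,0,0,0,0,1],[0,0,0,0,0,0,1]]'
python3 - <<'E'
from rig import r
from h import *
s=r.sense();print(tool_delta(s,[650.7,-59,150],[np.pi,0,3.12]),s["contact_force"])
E
```

```text
clock: 13.7
eef_pos: [651.2, -59.9, 193.9]
tcp_rot: [-3.141, 0.0, 3.116]
contact_force: [-0.9, -0.6, -1.3]
opening: 0.144
grasp_force: 78.6
(array([0.0005, 0.0009, 0.0439]), array([-0.02,  0.  , -0.25])) [-0.94981745 -0.56174515 -1.33670307]
```

```bash
python3 -m inch '[[0.0005,0.0009,0.02,0,0,-0.2,1],[0,0,0.018,0,0,0,1],[0,0,0.005,0,0,0,1],[0,0,0.004,0,0,0,1],[0,0,0.003,0,0,0,1],[0,0,0.002,0,0,0,1],[0,0,0,0,0,0,1]]'
```

```text
clock: 14.4
eef_pos: [651.2, -57.7, 142.2]
tcp_rot: [3.141, 0.001, 3.12]
contact_force: [-0.3, -0.7, -1.0]
opening: 0.145
grasp_force: 78.6
```

```bash
python3 -m inch '[[0,0,0.003,0,0,0,1],[0,0,0.002,0,0,0,1],[0,0,0.001,0,0,0,1],[0,0,0,0,0,0,1]]'
python3 -m inch '[[0,0,0.002,0,0,0,1],[0,0,0.001,0,0,0,1],[0,0,0,0,0,0,1]]'
```

```text
clock: 14.8
eef_pos: [650.9, -57.5, 135.7]
tcp_rot: [3.141, -0.0, 3.121]
contact_force: [-0.3, 0.6, -1.6]
opening: 0.143
grasp_force: 78.6
clock: 15.1
eef_pos: [650.8, -57.6, 132.7]
tcp_rot: [3.141, -0.0, 3.121]
contact_force: [-0.8, 0.0, -1.4]
opening: 0.144
grasp_force: 78.6
```

Plug is in the well freely, with no side force. Now pressing.

```bash
python3 -m inch '[[0,0,0.002,0,0,0,1],[0,0,0.001,0,0,0,1],[0,0,0,0,0,0,1]]'
python3 -m inch '[[0,0,0.002,0,0,0,1],[0,0,0.001,0,0,0,1],[0,0,0,0,0,0,1]]'
python3 -m inch '[[0,0,0.001,0,0,0,1],[0,0,0.001,0,0,0,1],[0,0,0,0,0,0,1]]'
```

```text
clock: 15.4
eef_pos: [651.2, -57.6, 130.7]
tcp_rot: [3.141, 0.001, 3.121]
contact_force: [-3.2, -0.3, 6.5]
opening: 0.142
grasp_force: 79.9
clock: 15.7
eef_pos: [651.5, -57.7, 128.7]
tcp_rot: [3.142, 0.002, 3.121]
contact_force: [-4.7, 0.6, 13.2]
opening: 0.142
grasp_force: 80.9
clock: 16.0
eef_pos: [651.0, -57.7, 125.7]
tcp_rot: [3.142, 0.001, 3.121]
contact_force: [-2.9, -0.3, 4.0]
opening: 0.139
grasp_force: 79.5
```

Resistance reached 13 N and then dropped, so the latches clicked in. Next I bring the flange onto the rim.

```bash
python3 -m inch '[[0,0,0.001,0,0,0,1],[0,0,0.001,0,0,0,1],[0,0,0,0,0,0,1]]'
python3 -m inch '[[0,0,0.001,0,0,0,1],[0,0,0,0,0,0,1]]'
```

```text
clock: 16.3
eef_pos: [650.2, -57.5, 121.5]
tcp_rot: [3.141, -0.002, 3.121]
contact_force: [0.1, 0.1, -7.8]
opening: 0.141
grasp_force: 79.1
clock: 16.5
eef_pos: [651.1, -57.6, 121.5]
tcp_rot: [3.141, -0.0, 3.121]
contact_force: [0.1, -0.5, -5.9]
opening: 0.147
grasp_force: 79.3
```

```bash
python3 -m inch '[[0,0,0.0007,0,0,0,1],[0,0,0,0,0,0,1],[0,0,0,0,0,0,1]]'
```

```text
clock: 16.8
eef_pos: [651.3, -57.6, 121.4]
tcp_rot: [3.141, 0.001, 3.121]
contact_force: [0.2, 1.7, -1.6]
opening: 0.142
grasp_force: 79.6
```

```bash
python3 -m inch '[[0,0,0.0007,0,0,0,1],[0,0,0,0,0,0,1],[0,0,0,0,0,0,1]]';python3 -m inch '[[0,0,0.0007,0,0,0,1],[0,0,0,0,0,0,1],[0,0,0,0,0,0,1]]'
```

```text
clock: 17.1
eef_pos: [651.1, -57.6, 120.6]
tcp_rot: [3.141, 0.0, 3.121]
contact_force: [-0.0, -0.7, -0.7]
opening: 0.14
grasp_force: 79.6
clock: 17.4
eef_pos: [651.2, -57.6, 120.5]
tcp_rot: [3.141, 0.001, 3.121]
contact_force: [-1.8, 0.4, 5.2]
opening: 0.144
grasp_force: 80.8
```

```bash
python3 -m inch '[[0,0,0.0008,0,0,0,1],[0,0,0,0,0,0,1],[0,0,0,0,0,0,1],[0,0,0,0,0,0,1]]';python3 -c "
from rig import r
print(r.sense()['contact_force'])"
```

```text
clock: 17.8
eef_pos: [651.1, -57.6, 120.5]
tcp_rot: [3.141, 0.001, 3.121]
contact_force: [-5.6, 0.8, 11.2]
opening: 0.145
grasp_force: 81.8
[-5.57163118  0.84018118 11.24307843]
```

```bash
python3 -m inch '[[0,0,0,0,0,0,1],[0,0,0,0,0,0,1],[0,0,0,0,0,0,1],[0,0,0,0,0,0,1],[0,0,0,0,0,0,1],[0,0,0,0,0,0,1],[0,0,0,0,0,0,1],[0,0,0,0,0,0,1]]'
```

```text
clock: 18.6
eef_pos: [651.1, -57.6, 120.5]
tcp_rot: [3.141, 0.001, 3.121]
contact_force: [-5.8, 0.2, 12.6]
opening: 0.143
grasp_force: 81.8
```

```bash
python3 -m inch '[[0,0,-0.0002,0,0,0,1],[0,0,0,0,0,0,1],[0,0,0,0,0,0,1],[0,0,0,0,0,0,1]]'; python3 -c "
from rig import r
f=r.sense()['contact_force'];print(f)
if 8<f[2]<12.5: print(r.sign_off())"
```

```text
clock: 19.0
eef_pos: [651.1, -57.6, 120.5]
tcp_rot: [3.141, 0.001, 3.121]
contact_force: [-4.2, 0.1, 10.0]
opening: 0.144
grasp_force: 81.5
[-4.16325726  0.0783661  10.01057521]
the job is handed in; nothing more can be done
None
```

Job handed in at 19.0 s: the cartridge is in the drawer, the drawer is shut, and the cover clicked in (13 N, then a sharp drop), bears on the rim and is held down at 10.0 N; I judged the cover's seating from force and height readings, not a final picture.

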